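Close up the topping caddy

ROBOT

A 7-joint arm with a two-finger parallel gripper is mounted at the origin on the work surface. World frame = base frame: x ahead of the robot, y to its left, z up, the work surface at z = 0. Lengths are in m, angles in rad, forces in N, time in s.
With the tool pointing down it reaches from about 0.4 to 0.875 m from the base axis. Payload 19.3 kg.
Tool frame: the origin (TCP) lies between the finger pads; the fingertips stand 17 mm ahead of it and the grasp point (between the pads) lies 2 mm behind it; z points along the fingers, y is the line along which they close (so a half turn about z gives the same grasp; the last joint's range is limited). The gripper opens to 85 mm and grips with 20 to 120 N. Pads are 22 mm wide; open, the fingers measure 114 mm over their backs; the gripper's body (76 mm by 85 mm) begins 54 mm behind the grasp point. The pads swing forward as they close: fully open they stand 13 mm farther back than shut.
Start: joints at [-1.264, 0.521, -0.036, 1.599, 0.021, 1.021, -0.113], TCP at [0.23, 0.581, 0.248] pointing down, gripper open.
Joint ranges: [-2.91, 2.91], [-0.3, 2.13], [-1.5, 1.42], [0.17, 2.43], [-1.26, 4.41], [0.16, 1.93], [-2.52, 2.52]. Speed limits (rad/s): [1.89, 1.89, 2.39, 2.39, 3.01, 3.01, 3.01].

INTERFACE

Orientations are given as [roll, pitch, yaw] about the fixed x, y, z axes, in that order (R = Rz(yaw) Ry(pitch) Rx(roll)).
In Python, from workcell import bot gives the robot as it stands.
- The arm moves only by the shell command python3 -m inch 'ROWS' [FORCE]. ROWS is JSON, a list of rows, each a list of 7 numbers: the shift along the tool's x, y, z in units of 200 mm (1.0 is 200 mm), then the turn, a rotation vector about the tool's x, y, z in units of 90 degrees (1.0 is 90 degrees), then the opening, from 0 (shut) to 1 (fully open). In form: [[x, y, z, rx, ry, rz, grip], ...]. A call has 1 to 20 rows; each row is the pose to reach, as a shift and turn from the pose commanded when the call began, along the tool's axes at that moment; what a row does not reach only later rows make up. A row lasts 1/8 s, in which the tool goes at most 62.5 mm and 10.7 degrees, less where a joint would pass 70% of its speed; a pose out of reach is approached as far as the arm can. A call with a number of a shift or a turn outside -1 to 1 is refused whole. A call with a gripper value outside its range is refused whole. The fingers move at their own pace and stop on an object; FORCE is the grip in N (left out, the last holds). Time passes only in rows, so rows that repeat a pose let the fingers close. It gives the time, the measured TCP pose, the force, the opening and the grip force at its end, in the units of the state.
- bot.observe(): the state, without advancing time (a new reading comes with each control period).
- bot.grab_frame(name): name is "scene" or "top" or "wrist"; returns a dict with "img" (480x640x3 uint8, red, green, blue), "z_map" (480x640 float32, m along the optical axis (not along the pixel's ray), 0 where there is no reading), "vfov" (degrees; the focal length in pixels is half the picture's height over the tangent of half this angle, whatever the lens; pixels are square), "cx", "cy" (the principal point, pixels), "rvec" (rotation vector, rad) and "tvec" (3), from world to camera coordinates, as OpenCV has them. Camera axes: x right, y down, z forward; pixel columns grow to the right and rows downward; lengths in m; the calibration is good to about 2 mm. The wrist camera is an equidistant fisheye: a pixel r from the principal point sees the ray r / f radians off the axis. A picture is of the moment at which its call begins.
- bot.job_done(): hands the job in; it is judged then, once.
The state is a dict: "clock": time; "qpos": joint angles; "qd": joint speeds; "joint_efforts": joint torques, N m; "position": TCP position; "tool_rot": TCP orientation; "force": force on the tool from outside, world axes, zero at the start; "moment": the same for the moment, N m; "grip_width": finger opening in m; "finger_force": force on a finger pad.
Only numpy, scipy, OpenCV 4.12 (cv2) and the standard library are available. Lean on these libraries where they do the work, as an engineer would, in place of code of your own. Each camera call takes 0.05 s, during which the arm holds its last target. There are 200 camera calls.

TASK

Close up the topping station: first lay the white ice brick flat in the shallow well of the wooden caddy, then stand every steel canister upright in a round bore of the caddy, one to a bore and right down on the bore's floor. Finish with a steel lid sitting level and fully home on each canister and the large wooden lid likewise on the white jar; a spare steel lid may stay on the counter, and the bottle, carton and mug are to be left where they are.

Things in the scene. Friction and masses are not known exactly. Their poses are not given: they have to be found in the camera images.
- caddy: Fixed pale wooden topping caddy. A block 85 (x) by 320 (y) by 45 mm tall with three round bores in a row along y, 108 mm apart; in front of it (toward -x) a shallow open well with a 14 mm tall rim. Origin: on the counter under the centre of the block; x points from the well to the block, y along the row of bores, z up.
- well (a point): Centre of the floor of the caddy's well, 4 mm above the counter. The well is 72 mm (x) by 152 mm (y) inside and 10 mm deep, walls 8 mm thick. Axes as the caddy.
- bore0 (a point): A point at the centre of the floor of the caddy's -y end bore, 8 mm above the counter: bore 56 mm across, 37 mm deep, mouth 45 mm above the counter. Axes as the caddy.
- bore1 (a point): A point at the centre of the floor of the caddy's middle bore, 8 mm above the counter: bore 56 mm across, 37 mm deep, mouth 45 mm above the counter. Axes as the caddy.
- bore2 (a point): A point at the centre of the floor of the caddy's +y end bore, 8 mm above the counter: bore 56 mm across, 37 mm deep, mouth 45 mm above the counter. Axes as the caddy.
- brick: White hard-plastic ice brick, 60 mm (x) by 140 mm (y) by 30 mm tall, lying flat on the counter. Origin: centre of its underside; y along its length, z up.
- can0: An open, empty brushed-steel canister, like the others: 52 mm outside diameter, 92 mm tall, wall 3 mm (mouth 46 mm), foot slightly tapered. Starts upright on the counter. Origin: centre of its underside, z up. May be absent.
- can1: An open, empty brushed-steel canister, like the others: 52 mm outside diameter, 92 mm tall, wall 3 mm (mouth 46 mm), foot slightly tapered. Starts upright on the counter. Origin: centre of its underside, z up. May be absent.
- can2: An open, empty brushed-steel canister, like the others: 52 mm outside diameter, 92 mm tall, wall 3 mm (mouth 46 mm), foot slightly tapered. Starts upright on the counter. Origin: centre of its underside, z up. May be absent.
- lid0: Round steel lid, one of three alike, fits any canister. From below: plug 41 mm across, 8 mm deep (foot 35 mm); disc 60 mm across, 5 mm thick, whose underside rests on the rim; wooden knob 22 mm across, 30 mm tall (13 to 43 mm above the origin). Starts plug down. Origin: centre of the plug's underside, z up through the knob; seated it is 84 mm above the canister's origin.
- lid1: Round steel lid, one of three alike, fits any canister. From below: plug 41 mm across, 8 mm deep (foot 35 mm); disc 60 mm across, 5 mm thick, whose underside rests on the rim; wooden knob 22 mm across, 30 mm tall (13 to 43 mm above the origin). Starts plug down. Origin: centre of the plug's underside, z up through the knob; seated it is 84 mm above the canister's origin.
- lid2: Round steel lid, one of three alike, fits any canister. From below: plug 41 mm across, 8 mm deep (foot 35 mm); disc 60 mm across, 5 mm thick, whose underside rests on the rim; wooden knob 22 mm across, 30 mm tall (13 to 43 mm above the origin). Starts plug down. Origin: centre of the plug's underside, z up through the knob; seated it is 84 mm above the canister's origin.
- jar: Open, empty white ceramic jar, heavy, 92 mm outside diameter, 80 mm tall, wall 4 mm (mouth 84 mm), standing on the counter. Origin: centre of its underside, z up.
- jar_lid: Large pale wooden lid of the jar: plug 79 mm across, 8 mm deep; disc 98 mm across, 5 mm thick; knob 22 mm across, 30 mm tall (13 to 43 mm above the origin). Starts plug down. Origin: centre of the plug's underside, z up through the knob; seated it is 72 mm above the jar's origin.
- sauce_bottle: Bystander: amber glass sauce bottle with an orange cap, 56 mm across, 170 mm tall. Origin: centre of its underside.
- carton: Bystander: paper drink carton, 70 by 70 by 225 mm tall. Origin: centre of its underside.
- mug: Bystander: white mug, 80 mm across, 90 mm tall. Origin: centre of its underside.
There are look-alikes about, which are no part of the job. Several things look just like the jar_lid: the one meant starts nearest to the robot's base. What is shaped like the lid1 but red is not meant.

How it is judged:
By the outcome, as a careful person would: the job done as asked, in the order asked, and still so for the second after the job is handed in, with the robot touching nothing.
Of can0, can1, can2 only 2 to 3 are there at a start; the rules pass over those that are not, and their reading is None.
At some moment in a run one of lid0, lid1, lid2, brick, jar_lid may be knocked a few centimetres aside while the robot is not near it.
It also fails if it takes over 210 s, if anything falls off the work surface, if the arm or the gripper's body presses on something with over 40 N, if the wrist force passes 120 N, or if a joint passes its speed limit or range.

## Working session

There is one attempt and no reset: what is moved stays moved. The work goes in short steps, Python scripts to look and compute and a shell command to move; the robot and the scene stay as the last step left them, time stands still between calls to the robot, and variables do not carry over. Pictures are saved under pics/ and viewed, at most 14 in all, crops included, and the job is handed in when it is done.

```bash
ls; mkdir -p pics
python3 - <<'E'
from workcell import bot
import cv2
s=bot.observe();print({k:s[k] for k in('clock','position','tool_rot','grip_width','force')})
for n in('top','scene'):
    f=bot.grab_frame(n);cv2.imwrite(f'pics/{n}0.png',f['img'][:,:,::-1]);print(n,f['vfov'],f['cx'],f['cy'],f['rvec'],f['tvec'])
E
```

```text
pics
{'clock': 0.0, 'position': array([0.22988854, 0.58085768, 0.24774789]), 'tool_rot': array([-3.14049828e+00,  7.39743518e-05,  2.76480018e+00]), 'grip_width': 0.08538251918589115, 'force': array([ 0.47565296,  0.16770064, -0.43691814])}
top 45.15994522208618 315.20083527020233 240.57731393165312 [ 2.14251359 -2.10459007  0.22952282] [-0.0426573   0.54123105  1.20029047]
scene 47.59609252111885 322.08395912649314 228.0741895339311 [ 1.97420338  1.59863306 -0.6030986 ] [-0.07407555 -0.39176226  1.75072745]
```

View pics/top0.png

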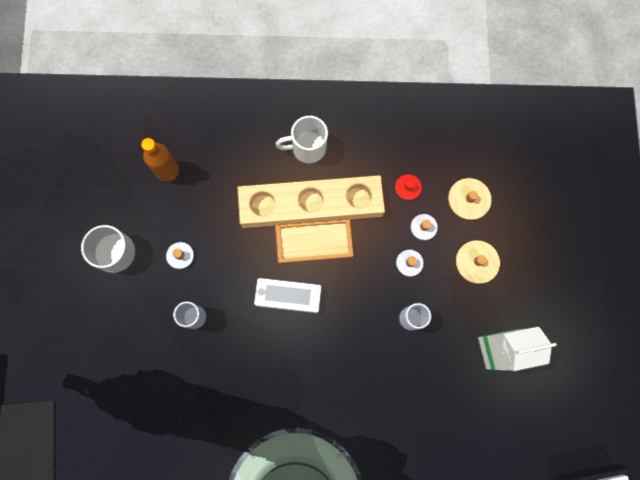

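View pics/scene0.png

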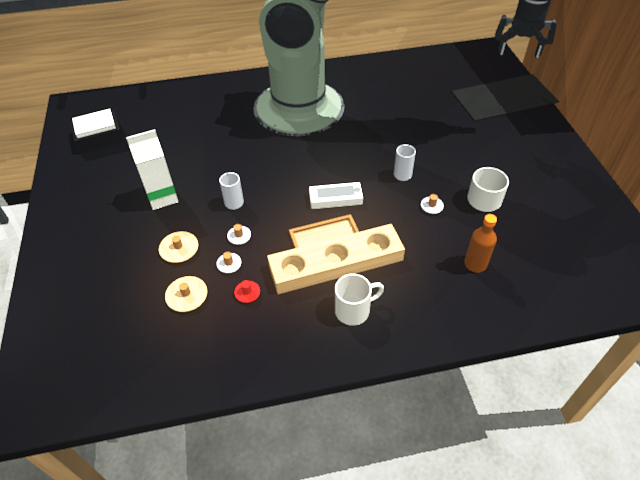

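The top view shows two canisters (188,315) and (415,316), three steel lids (180,255), (425,227) and (410,263), and a red decoy at (408,187). The wooden lids are at (470,198) and (478,262), the jar at (108,250), the brick at (288,296) and the caddy at (312,205). The scene view agrees with this and shows no third canister.

```bash
cat > h.py <<'E'
from workcell import bot
import numpy as np, cv2
from scipy.spatial.transform import Rotation as R
def cloud(name='top'):
    f=bot.grab_frame(name); h,w=f['z_map'].shape; F=h/2/np.tan(np.radians(f['vfov'])/2)
    u,v=np.meshgrid(np.arange(w),np.arange(h)); z=f['z_map'].astype(float)
    a,b=(u-f['cx'])/F,(v-f['cy'])/F
    if name=='wrist':
        r=np.hypot(a,b)+1e-9; t=np.tan(np.minimum(r,1.4))/r; a,b=a*t,b*t
    P=np.dstack([a*z,b*z,z]); M=cv2.Rodrigues(np.array(f['rvec'],float))[0]
    W=(P-np.array(f['tvec']).ravel())@M; W[z==0]=np.nan
    return f['img'],W,f
def rays(f,uv,h):
    "pixels of a pinhole camera onto the plane z=h"
    F=240/np.tan(np.radians(f['vfov'])/2); uv=np.atleast_2d(np.array(uv,float)).reshape(-1,2)
    d=np.c_[(uv-[f['cx'],f['cy']])/F,np.ones(len(uv))]
    M=cv2.Rodrigues(np.array(f['rvec'],float))[0]; d=d@M; c=-np.array(f['tvec']).ravel()@M
    return (c+d*((h-c[2])/d[:,2])[:,None])[:,:2]
def blobs(W,lo,hi,amin=25):
    m=((W[:,:,2]>lo)&(W[:,:,2]<hi)).astype(np.uint8)
    n,L,st,c=cv2.connectedComponentsWithStats(m)
    return [(L==i,c[i],st[i]) for i in range(1,n) if st[i][4]>=amin]
def circ(P):
    P=np.asarray(P)[:,:2]; A=np.c_[2*P,np.ones(len(P))]; s=np.linalg.lstsq(A,(P**2).sum(1),rcond=None)[0]
    return s[:2],np.sqrt(s[2]+s[:2]@s[:2])
def go(xyz,yaw):
    "shift and turn in move units to a tool-down pose (half turn chosen for least turn)"
    s=bot.observe(); T=R.from_euler('xyz',s['tool_rot'])
    d=T.inv().apply(np.array(xyz)-s['position'])/.2
    best=min(((T.inv()*R.from_euler('xyz',[np.pi,0,yaw+k])).as_rotvec()/(np.pi/2) for k in(-np.pi,0,np.pi)),key=np.linalg.norm)
    print('shift',d.round(3),'turn',best.round(3),'q7',s['qpos'][6].round(2),'pos',s['position'].round(4))
E
python3 - <<'E'
from h import *
img,W,f=cloud()
z=W[:,:,2]
print('counter',np.nanmedian(z),np.nanstd(z[(abs(z)<.02)]))
for nm,lo,hi in[('tops',.008,.25)]:
    for m,c,st in blobs(W,lo,hi,40):
        P=W[m];print(c.round(),st[4],'med',np.median(P,0).round(4),'zmax',np.percentile(P[:,2],98).round(3),'ext',np.ptp(np.percentile(P,[2,98],axis=0),axis=0).round(3),'rgb',np.median(img[m],0))
E
```

```text
counter -0.0005787224984818281 0.003699869016759967
[306. 138.] 1195 med [ 0.7687 -0.0102  0.0591] zmax 0.092 ext [0.077 0.104 0.082] rgb [157. 155. 149.]
[160. 160.] 1005 med [0.7011 0.3019 0.109 ] zmax 0.172 ext [0.044 0.047 0.159] rgb [116.  66.  24.]
[311. 206.] 6057 med [ 0.628  -0.0241  0.0427] zmax 0.049 ext [0.175 0.305 0.041] rgb [253. 238. 170.]
[408. 187.] 498 med [ 0.6775 -0.2438  0.0137] zmax 0.044 ext [0.053 0.053 0.035] rgb [252.  51.  42.]
[470. 198.] 1317 med [ 0.654  -0.3841  0.0133] zmax 0.044 ext [0.087 0.087 0.035] rgb [253. 238. 171.]
[424. 227.] 527 med [ 0.5851 -0.2779  0.0137] zmax 0.045 ext [0.054 0.055 0.036] rgb [241. 240. 245.]
[108. 248.] 1485 med [0.5188 0.4221 0.0449] zmax 0.082 ext [0.087 0.088 0.074] rgb [120. 121. 118.]
[478. 262.] 1428 med [ 0.5085 -0.397   0.0132] zmax 0.043 ext [0.088 0.087 0.035] rgb [253. 238. 171.]
[180. 255.] 539 med [0.5093 0.2651 0.0134] zmax 0.045 ext [0.054 0.053 0.036] rgb [246. 248. 251.]
[410. 262.] 540 med [ 0.5029 -0.2435  0.0134] zmax 0.045 ext [0.053 0.054 0.036] rgb [241. 242. 247.]
[288. 295.] 1789 med [0.425  0.0242 0.0298] zmax 0.035 ext [0.063 0.133 0.012] rgb [239. 240. 238.]
[189. 315.] 483 med [0.3768 0.2327 0.0634] zmax 0.095 ext [0.048 0.049 0.084] rgb [105. 107. 113.]
[416. 316.] 471 med [ 0.3821 -0.2511  0.0629] zmax 0.095 ext [0.049 0.049 0.086] rgb [158. 161. 170.]
[516. 349.] 2476 med [ 0.3151 -0.4132  0.1763] zmax 0.224 ext [0.075 0.074 0.205] rgb [237.  237.5 231. ]
[296. 461.] 3868 med [ 0.0844 -0.0016  0.0149] zmax 0.215 ext [0.082 0.218 0.207] rgb [ 94. 107.  95.]
[599. 474.] 696 med [ 0.0677 -0.6281  0.0467] zmax 0.066 ext [0.025 0.124 0.057] rgb [30. 31. 35.]
```

```bash
cat > m.py <<'E'
from h import *
def rect(P):
    (c,s,a)=cv2.minAreaRect((P[:,:2]*1000).astype(np.float32)); return np.array(c)/1000,np.array(s),a
def edge(m,f,h):
    c=max(cv2.findContours(m.astype(np.uint8),cv2.RETR_EXTERNAL,cv2.CHAIN_APPROX_NONE)[0],key=len)
    return rays(f,c,h)
def items(img,W,f):
    "brick, cans, lids, jar by height bands"
    z=W[:,:,2]
    for m,c,st in blobs(W,.008,.25,200):
        P=W[m];zm=np.percentile(P[:,2],98)
        if .025<zm<.055:
            d=m&(z<.02)&(z>.009); k=m&(z>.035)
            if np.ptp(P[:,0])<.13 and k.sum()>5:
                cc,r=circ(edge(m&(z<.02)|k,f,.013)); hull=cv2.minEnclosingCircle((W[d][:,:2]*1000).astype(np.float32))
                print('lid',c.round(),'disc',np.array(hull[0]).round(1),round(hull[1],1),'knob',np.median(W[k],0).round(4))
        if .08<zm<.1:
            k=W[m&(z>zm-.012)]; (cc,r)=circ(k); print('can/jar/mug rim',c.round(),cc.round(4),r.round(4),len(k),'enc',cv2.minEnclosingCircle((k[:,:2]*1000).astype(np.float32)))
E
python3 - <<'E'
from m import *
img,W,f=cloud(); z=W[:,:,2]
items(img,W,f)
for m,c,st in blobs(W,.008,.25,200):
    if abs(c-[288,295]).max()<10: k=W[m&(z>.022)]; print('brick',rect(k)); print(rect(edge(m&(z>.022),f,.03)))
    if abs(c-[311,206]).max()<10:
        t=m&(z>.04)&(z<.05); print('block top',rect(W[t]),np.median(z[t])); 
        cs,hi=cv2.findContours(t.astype(np.uint8),cv2.RETR_CCOMP,cv2.CHAIN_APPROX_NONE)
        for q,hh in zip(cs,hi[0]):
            if hh[3]>=0 and len(q)>20: print('bore',circ(rays(f,q,.045)),q.mean(0))
        w=m&(z<.03)&(W[:,:,0]<.6); print('well',rect(W[w]))
        r=m&(z>.010)&(z<.018)&(W[:,:,0]<.62);print('rim',rect(W[r]),np.median(z[r]))
E
```

```text
can/jar/mug rim [306. 139.] [ 0.7759 -0.0152] 0.0379 289 enc ((776.2655639648438, -5.6868462562561035), 49.39500427246094)
lid [408. 187.] disc [ 680.4 -245.9] 30.4 knob [ 0.6803 -0.2443  0.0416]
lid [470. 198.] disc [ 657.1 -386.5] 49.5 knob [ 0.6555 -0.3856  0.0426]
lid [424. 226.] disc [ 587.8 -279.8] 30.1 knob [ 0.5866 -0.2787  0.0426]
can/jar/mug rim [108. 249.] [0.5164 0.4142] 0.0438 373 enc ((517.015625, 414.2697448730469), 47.022369384765625)
lid [478. 262.] disc [ 510.1 -399. ] 49.2 knob [ 0.5103 -0.3981  0.042 ]
lid [180. 255.] disc [511.9 267.3] 30.0 knob [0.5113 0.2668 0.0429]
lid [410. 263.] disc [ 504.5 -246. ] 30.0 knob [ 0.5046 -0.2453  0.0422]
lid [288. 295.] disc [398.1  25.5] 68.1 knob [0.4301 0.03   0.0359]
can/jar/mug rim [189. 315.] [0.3762 0.2286] 0.0243 152 enc ((376.8753662109375, 228.93089294433594), 26.32957649230957)
can/jar/mug rim [416. 316.] [ 0.3814 -0.2469] 0.0243 145 enc ((381.1459045410156, -247.31309509277344), 26.168855667114258)
block top (array([ 0.6382099 , -0.02197272]), array([ 87.47897339, 320.17910767]), 5.948650360107422) 0.044513455444290834
bore (array([0.62620511, 0.08526409]), np.float64(0.02880125325232455)) [[262.2027027  203.04054054]]
bore (array([ 0.63707221, -0.02195624]), np.float64(0.02874180946361602)) [[310.85135135 199.18918919]]
bore (array([ 0.6483911 , -0.12918509]), np.float64(0.028795029836229755)) [[359.1369863  195.39726027]]
well (array([0.54890912, 0.00718447]), array([ 90.09397125, 244.39968872]), 5.663914680480957)
rim (array([ 0.5592851, -0.0257231]), array([315.92150879, 119.66079712]), 89.56298828125) 0.01367640388974087
brick (array([0.42613412, 0.02437447]), array([139.67753601,  60.30809784]), 84.4634780883789)
(array([0.4256366 , 0.02429459]), array([139.32295227,  60.28916168]), 84.39747619628906)
```

Run:
```python
from m import *
img,W,f=cloud(); c=np.array([.6372,-.0220]); a=.1032; M=np.array([[np.cos(a),-np.sin(a)],[np.sin(a),np.cos(a)]])
L=(W[:,:,:2]-c)@M; z=W[:,:,2]
s=(abs(L[:,:,1])<.06)&(L[:,:,0]>-.16)&(L[:,:,0]<-.03)
x=L[:,:,0][s];zz=z[s]
for b in np.arange(-.150,-.03,.004):
    k=(x>=b)&(x<b+.004);print(round(b+.002,3),k.sum(),np.median(zz[k]).round(4) if k.any() else '')
s=(abs(L[:,:,0]+.082)<.02)&(abs(L[:,:,1])<.12);y=L[:,:,1][s];zz=z[s]
for b in np.r_[np.arange(-.09,-.065,.003),np.arange(.066,.09,.003)]:
    k=(y>=b)&(y<b+.003);print('y',round(b+.0015,4),np.median(zz[k]).round(4) if k.any() else '')
go([.4256,.0243,.2],np.radians(84.4)); 
p=bot.observe()['position']
```

```text
-0.148 89 0.0001
-0.144 92 -0.0011
-0.14 95 0.0
-0.136 93 -0.0006
-0.132 98 -0.0004
-0.128 145 0.0113
-0.124 97 0.014
-0.12 51 0.0058
-0.116 95 0.0035
-0.112 86 0.0038
-0.108 90 0.0034
-0.104 99 0.0033
-0.1 95 0.0045
-0.096 89 0.0036
-0.092 90 0.0034
-0.088 91 0.0035
-0.084 95 0.0038
-0.08 89 0.0032
-0.076 96 0.0038
-0.072 87 0.0043
-0.068 91 0.0038
-0.064 89 0.0039
-0.06 88 0.0036
-0.056 94 0.0033
-0.052 91 0.0041
-0.048 140 0.0123
-0.044 111 0.0143
-0.04 249 0.0349
-0.036 97 0.0445
-0.032 93 0.0449
y -0.0885 -0.0003
y -0.0855 0.0002
y -0.0825 0.0141
y -0.0795 0.0138
y -0.0765 0.0116
y -0.0735 0.003
y -0.0705 0.0038
y -0.0675 0.0029
y -0.0645 0.0026
y 0.0675 0.0031
y 0.0705 0.0043
y 0.0735 0.0029
y 0.0765 0.0118
y 0.0795 0.0124
y 0.0825 0.0139
y 0.0855 0.0003
y 0.0885 0.0001
shift [-1.934 -2.229  0.241] turn [-0.     0.     0.822] q7 -0.11 pos [0.2299 0.581  0.2481]
```

```bash
python3 -m inch '[[-0.95,-1,0,0,0,0,1],[-0.95,-1,0,0,0,0,1],[-0.95,-1,0,0,0,0,1],[-0.95,-1,0,0,0,0,1],[-0.95,-1,0,0,0,0,1],[-0.95,-1,0,0,0,0,1],[-0.95,-1,0,0,0,0,1]]' 60
python3 -m inch '[[-0.98,-1,0,0,0,0.822,1],[-0.98,-1,0,0,0,0.822,1],[-0.98,-1,0,0,0,0.822,1],[-0.98,-1,0,0,0,0.822,1],[-0.98,-1,0,0,0,0.822,1],[-0.98,-1,0,0,0,0.822,1],[-0.98,-1,0,0,0,0.822,1],[-0.98,-1,0,0,0,0.822,1],[-0.98,-1,0,0,0,0.822,1]]'
python3 - <<'E'
from h import *
go([.4256,.0243,.1],np.radians(84.4)); print(bot.observe()['tool_rot'])
E
```

```text
clock: 1.12
position: [0.3328, 0.326, 0.2484]
tool_rot: [3.141, -0.0, 2.765]
force: [0.3, 0.4, -0.5]
grip_width: 0.0856
finger_force: 0.0
clock: 2.25
position: [0.4418, 0.0679, 0.2482]
tool_rot: [-3.142, 0.0, 1.479]
force: [-0.1, 0.8, -0.1]
grip_width: 0.0852
finger_force: 0.0
shift [-0.224 -0.06   0.741] turn [-0.     0.     0.004] q7 -0.23 pos [0.4418 0.0679 0.2482]
[-3.14152870e+00  1.10299029e-04  1.47877353e+00]
```

```bash
python3 -m inch '[[-0.22,-0.06,0.3,0,0,0.004,1],[-0.224,-0.06,0.6,0,0,0.004,1],[-0.224,-0.06,0.74,0,0,0.004,1],[-0.224,-0.06,0.74,0,0,0.004,1],[-0.224,-0.06,0.74,0,0,0.004,1]]'
python3 -m inch '[[0,0,0.15,0,0,0,1],[0,0,0.3,0,0,0,1],[0,0,0.365,0,0,0,1],[0,0,0.365,0,0,0,1],[0,0,0.365,0,0,0,0.5],[0,0,0.365,0,0,0,0.5],[0,0,0.365,0,0,0,0.5],[0,0,0.365,0,0,0,0.5],[0,0,0.365,0,0,0,0.5],[0,0,0.365,0,0,0,0.5]]' 60
python3 - <<'E'
from h import *
f=bot.grab_frame('scene');cv2.imwrite('pics/s1.png',cv2.resize(f['img'][130:260,240:440,::-1],(800,520)))
E
```

```text
clock: 2.88
position: [0.4261, 0.0239, 0.1014]
tool_rot: [3.141, -0.001, 1.469]
force: [0.4, 0.4, 0.3]
grip_width: 0.0851
finger_force: 0.0
clock: 4.12
position: [0.426, 0.0239, 0.0285]
tool_rot: [3.14, -0.001, 1.468]
force: [-2.1, 0.8, 17.7]
grip_width: 0.0584
finger_force: 60.4
```

View pics/s1.png

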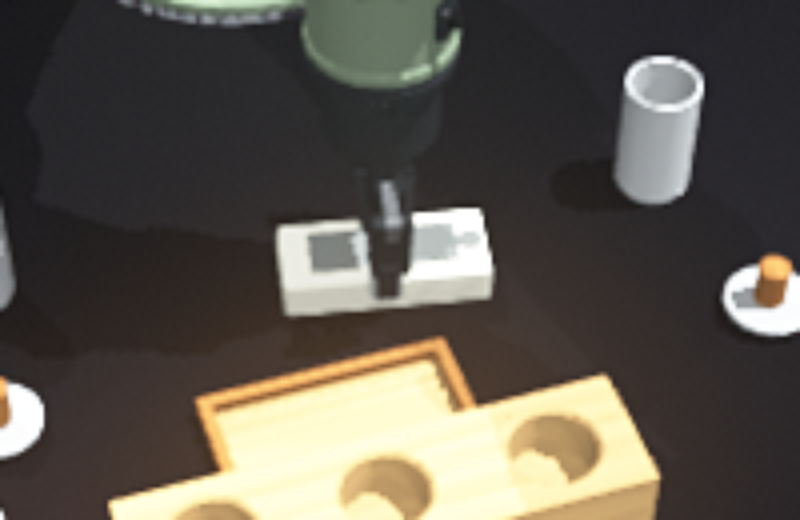

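The pads hold the brick at mid-length, crop (390,250), with the tips about 8 mm above the counter. That is too low for the 14 mm rim, so I'll regrasp 6 mm higher and lift.

```bash
python3 -m inch '[[0,0,0,0,0,0,1],[0,0,0,0,0,0,1],[0,0,-0.03,0,0,0,1],[0,0,-0.03,0,0,0,1],[0,0,-0.03,0,0,0,0.5],[0,0,-0.03,0,0,0,0.5],[0,0,-0.03,0,0,0,0.5],[0,0,-0.03,0,0,0,0.5],[0,0,-0.03,0,0,0,0.5],[0,0,-0.03,0,0,0,0.5]]' 70
python3 -m inch '[[0,0,-0.1,0,0,0,0.5],[0,0,-0.25,0,0,0,0.5],[0,0,-0.4,0,0,0,0.5],[0,0,-0.4,0,0,0,0.5],[0,0,-0.4,0,0,0,0.5]]'
python3 - <<'E'
from m import *
go([.5482,-.0312,.115],np.radians(95.9))
img,W,f=cloud();z=W[:,:,2]
m=(z>.06)&(z<.13)&(W[:,:,0]<.5)&(W[:,:,0]>.37)&(abs(W[:,:,1]-.025)<.09)
f=bot.grab_frame('wrist');cv2.imwrite('pics/w1.png',f['img'][:,:,::-1])
E
```

```text
clock: 5.42
position: [0.4254, 0.0238, 0.0337]
tool_rot: [3.141, -0.0, 1.467]
force: [-3.8, 0.0, 18.9]
grip_width: 0.058
finger_force: 70.6
clock: 6.05
position: [0.4251, 0.0239, 0.1127]
tool_rot: [-3.141, 0.0, 1.468]
force: [0.5, 0.2, -3.6]
grip_width: 0.0576
finger_force: 78.5
shift [-0.21   0.64  -0.012] turn [-0.     0.    -0.131] q7 0.02 pos [0.4251 0.0239 0.1127]
```

View pics/w1.png

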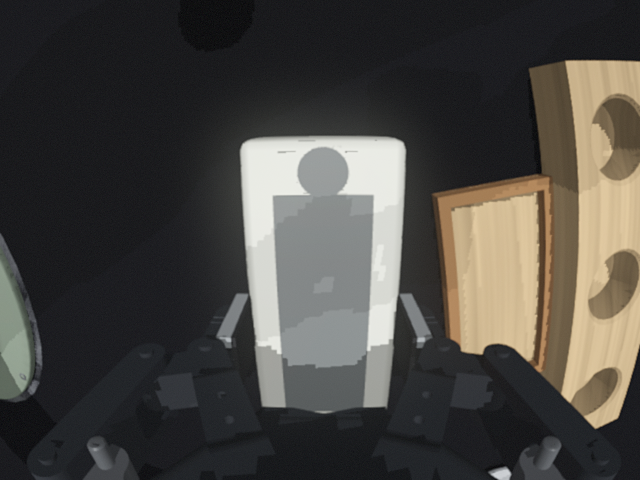

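The wrist view shows the brick square and centred between the pads, at about (322,270), with its length along the image vertical. Next I'll carry it over the well.

```bash
python3 -m inch '[[-0.1,0.3,0,0,0,-0.06,0.5],[-0.2,0.55,0,0,0,-0.131,0.5],[-0.21,0.64,0,0,0,-0.131,0.5],[-0.21,0.64,0,0,0,-0.131,0.5],[-0.21,0.64,0,0,0,-0.131,0.5],[-0.21,0.64,0,0,0,-0.131,0.5]]'
python3 - <<'E'
from m import *
go([.5482,-.0312,.045],np.radians(95.9))
img,W,f=cloud('scene');z=W[:,:,2]
cv2.imwrite('pics/s2.png',cv2.resize(img[160:310,240:440,::-1],(800,600)))
E
```

```text
clock: 6.9
position: [0.5476, -0.0308, 0.1131]
tool_rot: [-3.141, -0.0, 1.674]
force: [-0.9, -0.0, -2.1]
grip_width: 0.0576
finger_force: 78.4
shift [-0.002  0.003  0.34 ] turn [-0. -0. -0.] q7 0.28 pos [ 0.5476 -0.0308  0.1131]
```

View pics/s2.png

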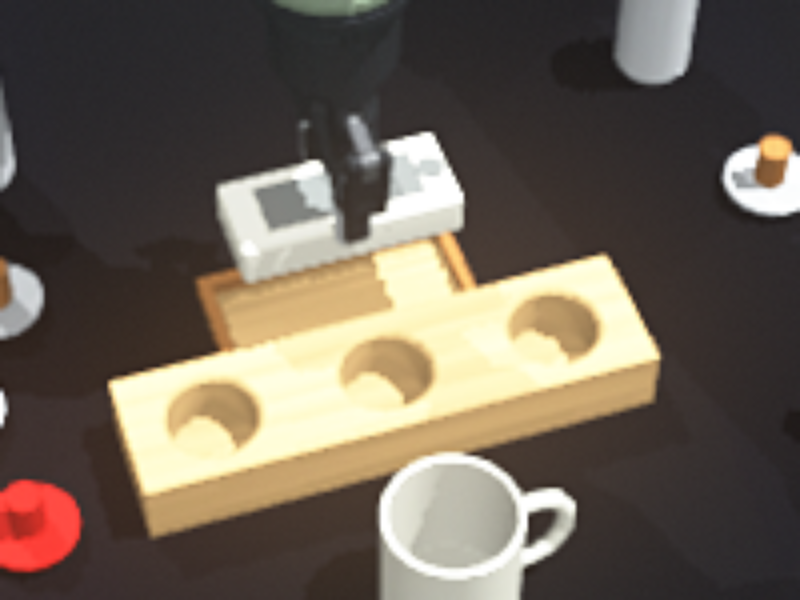

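The brick hangs parallel to the well and above it, at crop (340,205). Lowering now.

```bash
python3 -m inch '[[-0.002,0.003,0.15,0,0,0,0.5],[-0.002,0.003,0.28,0,0,0,0.5],[-0.002,0.003,0.34,0,0,0,0.5],[-0.002,0.003,0.36,0,0,0,0.5],[-0.002,0.003,0.374,0,0,0,0.5],[-0.002,0.003,0.374,0,0,0,0.5],[-0.002,0.003,0.374,0,0,0,0.5]]'
python3 -m inch '[[0,0,0,0,0,0,0.74],[0,0,0,0,0,0,0.76],[0,0,0,0,0,0,0.76],[0,0,0,0,0,0,0.76]]'
python3 -m inch '[[0,0,-0.1,0,0,0,0.76],[0,0,-0.3,0,0,0,0.8],[0,0,-0.6,0,0,0,1],[0,0,-0.8,0,0,0,1],[0,0,-0.8,0,0,0,1]]'
cat > b.py <<'E'
from m import *
img,W,f=cloud();z=W[:,:,2]
m=(z>.022)&(z<.045)&(np.hypot(W[:,:,0]-.55,W[:,:,1]+.03)<.12)&(img.min(2)>120)&(img.max(2).astype(int)-img.min(2)<30)
c,s,a=rect(W[m]);cc=np.array([.6372,-.0220]);q=.1032
M=np.array([[np.cos(q),-np.sin(q)],[np.sin(q),np.cos(q)]]);print('brick',c,s,a,'z',np.percentile(z[m],[5,50,95]).round(4),'local to well',((c-cc)@M+[.0865,0]).round(4))
E
python3 b.py; python3 -c "
from h import *
go([.3768,.2288,.2],np.radians(95.9));go([.3768,.2288,.2],np.radians(50))"
```

```text
clock: 7.82
position: [0.5493, -0.0316, 0.039]
tool_rot: [3.141, 0.0, 1.673]
force: [0.4, 0.0, -2.5]
grip_width: 0.0579
finger_force: 78.4
clock: 8.32
position: [0.5491, -0.0316, 0.0386]
tool_rot: [3.142, 0.0, 1.673]
force: [1.2, 1.0, 0.3]
grip_width: 0.0647
finger_force: 0.0
clock: 8.95
position: [0.5503, -0.0316, 0.2014]
tool_rot: [3.137, -0.0, 1.673]
force: [0.1, 0.0, -0.1]
grip_width: 0.0854
finger_force: 0.0
shift [ 1.383 -0.726 -0.004] turn [ 0.001 -0.    -0.   ] q7 0.24 pos [ 0.5495 -0.0314  0.1996]
shift [ 1.383 -0.726 -0.004] turn [ 0.001 -0.001  0.51 ] q7 0.24 pos [ 0.5495 -0.0314  0.1996]Traceback (most recent call last):
  File "b.py", line 5, in <module>
    M=np.array([[np.cos(q),-np.sin(q)],[np.sin(q),np.cos(q)]]);print('brick',c,s,a,'z',np.percentile(z[m],[5,50,95]).round(4),'local to well',((c-cc)@M+[.0865,0]).round(4))
                                                                                       ~~~~~~~~~~~~~^^^^^^^^^^^^^^^^
    return _quantile_unchecked(
        a, q, axis, out, overwrite_input, method, keepdims, weights)
    return _ureduce(a,
                    func=_quantile_ureduce_func,
    ...<5 lines>...
                    overwrite_input=overwrite_input,
                    method=method)
    r = func(a, **kwargs)
    result = _quantile(arr,
                       quantiles=q,
    ...<2 lines>...
                       out=out,
                       weights=wgt)
    slices_having_nans = np.isnan(arr[-1, ...])
                                  ~~~^^^^^^^^^
IndexError: index -1 is out of bounds for axis 0 with size 0
```

```bash
python3 -m inch '[[0.25,-0.1,0,0,0,0,1],[0.5,-0.3,0,0,0,0,1],[0.7,-0.4,0,0,0,0,1],[0.7,-0.4,0,0,0,0,1],[0.7,-0.4,0,0,0,0,1]]'
python3 -m inch '[[0.25,-0.1,0,0,0,0,1],[0.5,-0.3,0,0,0,0,1],[0.683,-0.326,0,0,0,0,1],[0.683,-0.326,0,0,0,0,1],[0.683,-0.326,0,0,0,0,1],[0.683,-0.326,0,0,0,0,1]]'
python3 b.py; python3 -c "
from h import *
go([.3768,.2288,.072],np.radians(95.9))"
```

```text
clock: 9.62
position: [0.4551, 0.0992, 0.1979]
tool_rot: [-3.141, 0.001, 1.673]
force: [1.1, -0.9, -0.2]
grip_width: 0.0857
finger_force: 0.0
clock: 10.38
position: [0.377, 0.2274, 0.1983]
tool_rot: [-3.141, 0.001, 1.671]
force: [-0.2, 0.6, 1.2]
grip_width: 0.0854
finger_force: 0.0
brick [ 0.54897058 -0.03070863] [ 61.3712616  139.18972778] 6.248846054077148 z [0.0288 0.0337 0.0379] local to well [-0.0022  0.0004]
shift [0.006 0.    0.632] turn [-0.     0.    -0.002] q7 -0.44 pos [0.3769 0.2276 0.1984]
```

The brick's top is at 34 mm and it is centred within 2 mm of the well, so it is seated. Canister A is next.

```bash
python3 -m inch '[[0.006,0,0.25,0,0,0,1],[0.006,0,0.5,0,0,0,1],[0.006,0,0.6,0,0,0,1],[0.006,0,0.632,0,0,0,1],[0.006,0,0.632,0,0,0,1],[0.006,0,0.632,0,0,0,0.45],[0.006,0,0.632,0,0,0,0.45],[0.006,0,0.632,0,0,0,0.45],[0.006,0,0.632,0,0,0,0.45],[0.006,0,0.632,0,0,0,0.45],[0.006,0,0.632,0,0,0,0.45]]' 50
python3 -m inch '[[0,0,-0.1,0,0,0,0.45],[0,0,-0.3,0,0,0,0.45],[0,0,-0.5,0,0,0,0.45],[0,0,-0.5,0,0,0,0.45],[0,0,-0.5,0,0,0,0.45]]'
python3 - <<'E'
from h import *
go([.6262,.0853,.165],np.radians(95.9))
img,W,f=cloud('scene')
cv2.imwrite('pics/s3.png',cv2.resize(img[80:230,320:520,::-1],(800,600)))
E
```

```text
clock: 11.8
position: [0.3765, 0.2303, 0.073]
tool_rot: [3.14, -0.001, 1.673]
force: [-3.0, -0.9, 16.4]
grip_width: 0.0503
finger_force: 48.9
clock: 12.42
position: [0.3759, 0.23, 0.1718]
tool_rot: [-3.141, -0.0, 1.673]
force: [0.2, 0.3, -2.3]
grip_width: 0.0503
finger_force: 52.7
shift [-0.848  1.171  0.034] turn [-0. -0. -0.] q7 -0.41 pos [0.3759 0.23   0.1718]
```

View pics/s3.png

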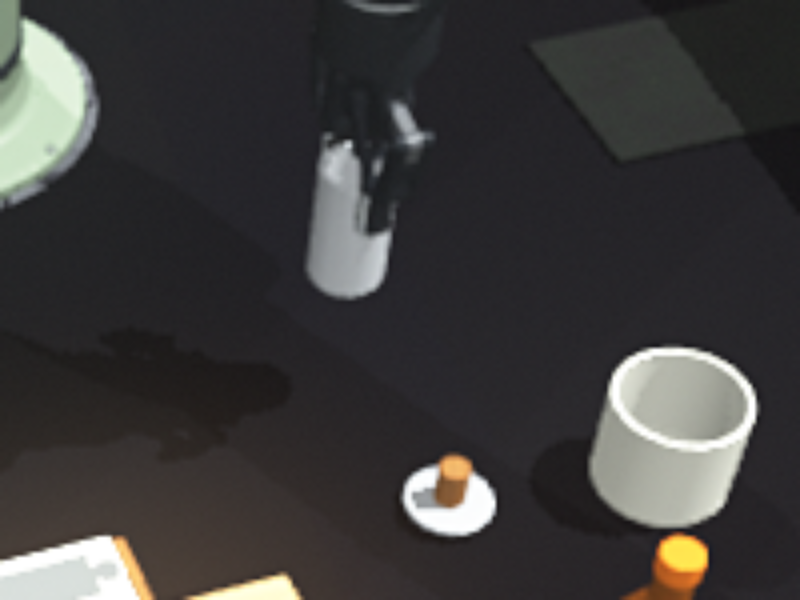

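```bash
cat > can.py <<'E'
# centre of a held can (radius 26 mm) by least squares on its visible side, in height slices
from h import *
from scipy.optimize import least_squares
def held(lo,hi,tip):
    p=bot.observe()['position']; P=[]
    for n in('scene',):
        img,W,f=cloud(n)
        m=(np.hypot(W[:,:,0]-p[0],W[:,:,1]-p[1])<.045)&(W[:,:,2]>lo)&(W[:,:,2]<hi)
        P.append(W[m])
    P=np.vstack(P)
    for a in np.linspace(lo,hi,4)[:-1]:
        k=P[(P[:,2]>a)&(P[:,2]<a+(hi-lo)/3)]
        r=least_squares(lambda c:np.hypot(k[:,0]-c[0],k[:,1]-c[1])-.026,p[:2],loss='soft_l1',f_scale=.002)
        print('z',a.round(3),len(k),'centre-tcp mm',((r.x-p[:2])*1000).round(1),'rms',np.sqrt(np.mean(r.fun**2)).round(4))
if __name__=='__main__':
    z=bot.observe()['position'][2]; held(z-.072,z-.022,0)
E
python3 can.py
```

```text
z 0.099 71 centre-tcp mm [0.1 0.8] rms 0.0018
z 0.116 97 centre-tcp mm [-0.   0.2] rms 0.002
z 0.133 95 centre-tcp mm [0.2 0.2] rms 0.0022
```

The canister hangs vertical and centred on the TCP within 1 mm. Carrying it to bore2.

```bash
python3 -m inch '[[-0.2,0.2,0,0,0,0,0.45],[-0.4,0.45,0,0,0,0,0.45],[-0.6,0.75,0,0,0,0,0.45],[-0.848,1,0,0,0,0,0.45],[-0.848,1,0,0,0,0,0.45],[-0.848,1,0,0,0,0,0.45],[-0.848,1,0,0,0,0,0.45]]'
python3 -m inch '[[0,0.171,0.03,0,0,0,0.45],[0,0.171,0.03,0,0,0,0.45],[0,0.171,0.03,0,0,0,0.45],[0,0.171,0.03,0,0,0,0.45]]'
python3 -c "
from h import *
go([.6262,.0853,.081],np.radians(95.9))"
```

```text
clock: 13.4
position: [0.5914, 0.0826, 0.1714]
tool_rot: [-3.14, -0.0, 1.674]
force: [0.2, 1.0, -1.9]
grip_width: 0.0506
finger_force: 53.0
clock: 13.9
position: [0.6258, 0.0856, 0.1663]
tool_rot: [-3.141, -0.0, 1.674]
force: [-0.1, 0.5, -1.6]
grip_width: 0.0505
finger_force: 53.3
shift [-0.002  0.002  0.426] turn [-0. -0. -0.] q7 0.06 pos [0.6258 0.0856 0.1663]
```

```bash
python3 -m inch '[[-0.002,0.002,0.15,0,0,0,0.45],[-0.002,0.002,0.22,0,0,0,0.45],[-0.002,0.002,0.28,0,0,0,0.45],[-0.002,0.002,0.33,0,0,0,0.45],[-0.002,0.002,0.33,0,0,0,0.45],[-0.002,0.002,0.33,0,0,0,0.45]]'
python3 -m inch '[[0,0,0.04,0,0,0,0.45],[0,0,0.07,0,0,0,0.45],[0,0,0.09,0,0,0,0.45],[0,0,0.096,0,0,0,0.45],[0,0,0.096,0,0,0,0.45]]'
```

```text
clock: 14.65
position: [0.6272, 0.0848, 0.1006]
tool_rot: [3.141, 0.0, 1.673]
force: [0.9, 0.6, -2.6]
grip_width: 0.0507
finger_force: 53.3
clock: 15.28
position: [0.6268, 0.0847, 0.0812]
tool_rot: [-3.141, -0.0, 1.673]
force: [-4.2, 0.8, 7.3]
grip_width: 0.0505
finger_force: 54.2
```

Now at floor depth with light contact. Releasing and rising.

```bash
python3 -m inch '[[0,0,0.004,0,0,0,0.5],[0,0,0.004,0,0,0,0.8],[0,0,0.004,0,0,0,1],[0,0,0.004,0,0,0,1],[0,0,-0.15,0,0,0,1],[0,0,-0.4,0,0,0,1],[0,0,-0.65,0,0,0,1],[0,0,-0.65,0,0,0,1],[0,0,-0.65,0,0,0,1]]'
python3 -m inch '[[0.3,0.3,0,0,0,0,1],[0.6,0.6,0,0,0,0,1],[0.6,0.6,0,0,0,0,1],[0.6,0.6,0,0,0,0,1]]' >/dev/null
python3 - <<'E'
from m import *
img,W,f=cloud('top');items(img,W,f)
go([.3812,-.2471,.2],np.radians(95.9))
E
```

```text
clock: 16.4
position: [0.6267, 0.0849, 0.2106]
tool_rot: [-3.141, -0.0, 1.673]
force: [-0.6, 0.3, -0.6]
grip_width: 0.0854
finger_force: 0.0
can/jar/mug rim [306. 139.] [ 0.7758 -0.0148] 0.038 281 enc ((775.8414916992188, -2.5185980796813965), 52.647132873535156)
can/jar/mug rim [311. 214.] [0.6256 0.0836] 0.0242 222 enc ((626.3330688476562, 83.38180541992188), 26.344022750854492)
lid [408. 187.] disc [ 680.7 -245.8] 30.1 knob [ 0.6807 -0.2443  0.0417]
lid [470. 198.] disc [ 656.2 -386.1] 49.5 knob [ 0.655  -0.3856  0.0425]
lid [424. 227.] disc [ 587.3 -279.8] 30.6 knob [ 0.5868 -0.2797  0.0416]
lid [478. 262.] disc [ 510.4 -398.7] 49.7 knob [ 0.5098 -0.3981  0.0422]
lid [410. 263.] disc [ 504.1 -246.4] 30.3 knob [ 0.5053 -0.2457  0.0414]
can/jar/mug rim [416. 316.] [ 0.3813 -0.2469] 0.0243 148 enc ((381.1928405761719, -247.58193969726562), 26.242050170898438)
shift [-2.127 -1.993  0.049] turn [-0.002  0.001  0.   ] q7 -0.11 pos [0.7336 0.2173 0.2081]
```

```bash
python3 -m inch '[[-0.25,-0.25,0,0,0,0,1],[-0.5,-0.5,0,0,0,0,1],[-0.75,-0.75,0,0,0,0,1],[-1,-1,0,0,0,0,1],[-1,-1,0,0,0,0,1],[-1,-1,0,0,0,0,1],[-1,-1,0,0,0,0,1]]' >/dev/null
python3 -m inch '[[-0.25,-0.25,0,0,0,0,1],[-0.5,-0.5,0,0,0,0,1],[-0.75,-0.75,0,0,0,0,1],[-1,-0.99,0,0,0,0,1],[-1,-0.99,0,0,0,0,1],[-1,-0.99,0,0,0,0,1],[-1,-0.99,0,0,0,0,1]]'
python3 -c "
from h import *
go([.3812,-.2471,.072],np.radians(95.9))"
```

```text
clock: 18.7
position: [0.3798, -0.2214, 0.2107]
tool_rot: [-3.142, -0.0, 1.674]
force: [0.5, 0.2, -0.0]
grip_width: 0.0855
finger_force: 0.0
shift [-0.129 -0.006  0.694] turn [-0. -0.  0.] q7 0.67 pos [ 0.3798 -0.2214  0.2107]
```

```bash
python3 -m inch '[[-0.129,-0.006,0,0,0,0,1],[-0.129,-0.006,0.1,0,0,0,1],[-0.129,-0.006,0.35,0,0,0,1],[-0.129,-0.006,0.6,0,0,0,1],[-0.129,-0.006,0.694,0,0,0,1],[-0.129,-0.006,0.694,0,0,0,1],[-0.129,-0.006,0.694,0,0,0,0.45],[-0.129,-0.006,0.694,0,0,0,0.45],[-0.129,-0.006,0.694,0,0,0,0.45],[-0.129,-0.006,0.694,0,0,0,0.45],[-0.129,-0.006,0.694,0,0,0,0.45],[-0.129,-0.006,0.694,0,0,0,0.45]]' 50
python3 -m inch '[[0,0,-0.1,0,0,0,0.45],[0,0,-0.3,0,0,0,0.45],[0,0,-0.5,0,0,0,0.45],[0,0,-0.5,0,0,0,0.45],[0,0,-0.5,0,0,0,0.45]]'
python3 can.py
python3 - <<'E'
from h import *
go([.6484,-.1292,.165],np.radians(95.9))
E
```

```text
clock: 20.2
position: [0.3813, -0.248, 0.0733]
tool_rot: [3.14, 0.001, 1.673]
force: [-0.7, 1.9, 13.5]
grip_width: 0.0515
finger_force: 49.6
clock: 20.82
position: [0.3805, -0.2476, 0.1721]
tool_rot: [3.141, -0.0, 1.674]
force: [-0.5, 1.0, -2.4]
grip_width: 0.0511
finger_force: 52.8
z 0.1 69 centre-tcp mm [0.2 0.5] rms 0.0019
z 0.117 104 centre-tcp mm [0.5 1.6] rms 0.0019
z 0.133 100 centre-tcp mm [1.  1.1] rms 0.0018
shift [0.451 1.394 0.033] turn [-0. -0. -0.] q7 0.79 pos [ 0.3802 -0.2476  0.1716]
```

```bash
python3 -m inch '[[0.15,0.2,0,0,0,0,0.45],[0.3,0.45,0,0,0,0,0.45],[0.447,0.75,0,0,0,0,0.45],[0.447,1,0,0,0,0,0.45],[0.447,1,0,0,0,0,0.45],[0.447,1,0,0,0,0,0.45],[0.447,1,0,0,0,0,0.45]]' >/dev/null
python3 -m inch '[[0,0.2,0.03,0,0,0,0.45],[0,0.392,0.03,0,0,0,0.45],[0,0.392,0.03,0,0,0,0.45],[0,0.392,0.03,0,0,0,0.45],[0,0.392,0.03,0,0,0,0.45]]'
python3 -c "
from h import *
go([.6484,-.1298,.081],np.radians(95.9))"; python3 can.py
```

```text
clock: 22.38
position: [0.6475, -0.1311, 0.1664]
tool_rot: [-3.141, -0.0, 1.672]
force: [-0.7, -0.5, -1.9]
grip_width: 0.0513
finger_force: 53.4
shift [0.006 0.005 0.427] turn [-0.    -0.    -0.001] q7 0.44 pos [ 0.6475 -0.1311  0.1664]
z 0.094 76 centre-tcp mm [0.3 1.3] rms 0.0011
z 0.111 99 centre-tcp mm [0.8 1.3] rms 0.0013
z 0.128 113 centre-tcp mm [0.6 1.5] rms 0.0013
```

```bash
python3 -m inch '[[0.004,0.005,0.15,0,0,0,0.45],[0.004,0.004,0.22,0,0,0,0.45],[0.004,0.004,0.28,0,0,0,0.45],[0.004,0.004,0.33,0,0,0,0.45],[0.004,0.004,0.33,0,0,0,0.45],[0.004,0.004,0.33,0,0,0,0.45]]'
python3 -m inch '[[0,0,0.04,0,0,0,0.45],[0,0,0.07,0,0,0,0.45],[0,0,0.09,0,0,0,0.45],[0,0,0.096,0,0,0,0.45],[0,0,0.096,0,0,0,0.45]]'
```

```text
clock: 23.18
position: [0.6492, -0.1298, 0.1006]
tool_rot: [3.141, 0.0, 1.673]
force: [0.7, -0.1, -1.2]
grip_width: 0.0512
finger_force: 53.4
clock: 23.8
position: [0.6489, -0.1297, 0.0814]
tool_rot: [-3.142, -0.0, 1.673]
force: [-4.1, 1.5, 10.9]
grip_width: 0.0512
finger_force: 54.5
```

```bash
python3 -m inch '[[0,0,0.004,0,0,0,0.5],[0,0,0.004,0,0,0,0.8],[0,0,0.004,0,0,0,1],[0,0,0.004,0,0,0,1],[0,0,-0.15,0,0,0,1],[0,0,-0.4,0,0,0,1],[0,0,-0.65,0,0,0,1],[0,0,-0.65,0,0,0,1],[0,0,-0.65,0,0,0,1]]' >/dev/null
python3 -m inch '[[-0.1,-0.3,0,0,0,0,1],[-0.2,-0.6,0,0,0,0,1],[-0.25,-0.9,0,0,0,0,1],[-0.25,-1,0,0,0,0,1],[-0.25,-1,0,0,0,0,1],[-0.25,-1,0,0,0,0,1]]'
python3 - <<'E'
from m import *
img,W,f=cloud('top');items(img,W,f)
cv2.imwrite('pics/t4.png',img[:,:,::-1])
img,W,f=cloud('scene');items(img,W,f)
E
```

```text
clock: 25.68
position: [0.4558, -0.1995, 0.2104]
tool_rot: [-3.141, -0.0, 1.674]
force: [0.6, 0.4, 0.9]
grip_width: 0.085
finger_force: 0.0
can/jar/mug rim [306. 139.] [ 0.776  -0.0154] 0.0379 276 enc ((776.1552734375, -12.771025657653809), 42.5386962890625)
can/jar/mug rim [312. 213.] [ 0.6447 -0.0226] 0.11 341 enc ((635.432373046875, -23.535667419433594), 132.28785705566406)
lid [408. 186.] disc [ 681.1 -245.6] 30.1 knob [ 0.6804 -0.2446  0.042 ]
lid [472. 194.] disc [ 656.9 -386.7] 48.8 knob [ 0.6555 -0.3852  0.0427]
can/jar/mug rim [108. 248.] [0.5165 0.4143] 0.0438 364 enc ((517.2427368164062, 414.890380859375), 47.01911163330078)
lid [180. 255.] disc [511.6 267.3] 29.8 knob [0.5113 0.2672 0.0422]
lid [362.   4.] disc [-547.5  405.4] 189.5 knob [-0.5469  0.2701  0.0423]
can/jar/mug rim [488. 189.] [0.5191 0.415 ] 0.0439 306 enc ((517.8733520507812, 415.7318420410156), 48.857582092285156)
lid [432. 205.] disc [514.5 268.7] 32.0 knob [0.5168 0.2676 0.0429]
can/jar/mug rim [337. 261.] [ 0.6753 -0.0188] 0.114 674 enc ((678.97314453125, -16.517539978027344), 140.6482696533203)
lid [239. 235.] disc [ 508.4 -245.7] 31.8 knob [ 0.5096 -0.2449  0.0426]
lid [179. 247.] disc [ 511.8 -399.5] 51.3 knob [ 0.5155 -0.3981  0.0432]
lid [229. 263.] disc [ 590.8 -278.4] 32.9 knob [ 0.5915 -0.2791  0.0432]
lid [186. 294.] disc [ 659.6 -386.7] 51.0 knob [ 0.6604 -0.3852  0.0431]
lid [247. 292.] disc [ 683.4 -243.4] 31.3 knob [ 0.6858 -0.2441  0.0434]
```

View pics/t4.png

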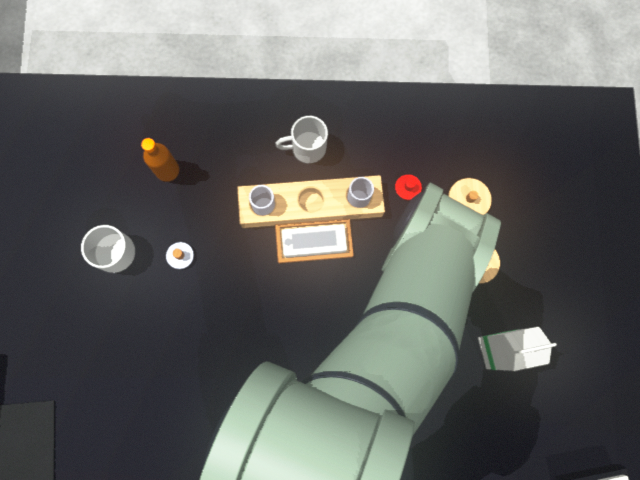

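The top view shows canisters in bore2 (262,200) and bore0 (361,192) and the brick in the well (314,240). Everything else is where it was. Lids are next, with the canister rims measured first.

Run:
```python
from m import *
img,W,f=cloud('top');z=W[:,:,2]
for c in([.6262,.0853],[.6484,-.1292]):
    m=(np.hypot(W[:,:,0]-c[0],W[:,:,1]-c[1])<.04)&(z>.088)&(z<.115)
    k=(W[m][:,:2]*1000).astype(np.float32);print('can',circ(W[m]),cv2.minEnclosingCircle(k),np.percentile(z[m],[10,50,90]).round(4))
go([.5045,-.2458,.1],np.radians(95.9))
```

```text
can (array([0.62593288, 0.08360301]), np.float64(0.024296708916612127)) ((626.6322021484375, 84.15198516845703), 26.620630264282227) [0.0908 0.0978 0.1018]
can (array([ 0.64823774, -0.12916728]), np.float64(0.024287186731540213)) ((648.5776977539062, -130.00758361816406), 26.766620635986328) [0.091  0.0985 0.1023]
shift [-0.255  0.219  0.552] turn [-0.  0.  0.] q7 0.61 pos [ 0.4557 -0.1996  0.2105]
```

```bash
python3 -m inch '[[-0.15,0.15,0,0,0,0,1],[-0.255,0.219,0.1,0,0,0,1],[-0.255,0.219,0.35,0,0,0,1],[-0.255,0.219,0.552,0,0,0,1],[-0.255,0.219,0.552,0,0,0,1],[-0.255,0.219,0.552,0,0,0,1]]'
python3 - <<'E'
from m import *
go([.5045,-.2458,.033],np.radians(95.9))
img,W,f=cloud('scene')
cv2.imwrite('pics/s5.png',cv2.resize(img[180:300,180:340,::-1],(800,600)))
E
```

```text
clock: 26.58
position: [0.5046, -0.2464, 0.1017]
tool_rot: [3.141, 0.001, 1.673]
force: [-0.6, 0.0, 0.6]
grip_width: 0.0853
finger_force: 0.0
shift [ 0.003 -0.     0.344] turn [ 0.001  0.    -0.   ] q7 0.74 pos [ 0.5046 -0.2464  0.1017]
```

View pics/s5.png

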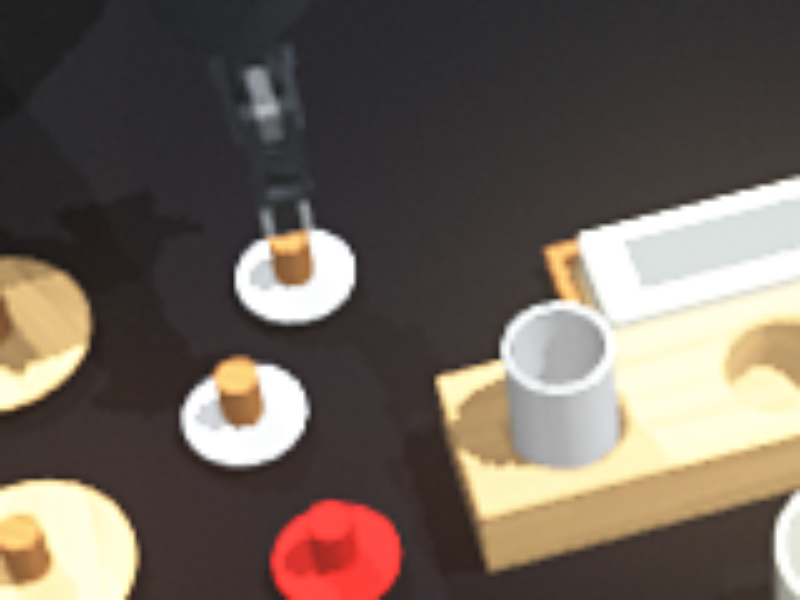

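The gripper is over the lid's knob at crop (292,260), and canister B stands upright in bore0 at (560,385).

```bash
python3 -m inch '[[0.003,0,0.2,0,0,0,1],[0.003,0,0.3,0,0,0,1],[0.003,0,0.337,0,0,0,1],[0.003,0,0.337,0,0,0,0.6],[0.003,0,0.337,0,0,0,0.3],[0.003,0,0.337,0,0,0,0.15],[0.003,0,0.337,0,0,0,0.15],[0.003,0,0.337,0,0,0,0.15],[0.003,0,0.337,0,0,0,0.15],[0.003,0,0.337,0,0,0,0.15],[0.003,0,0.337,0,0,0,0.15],[0.003,0,0.337,0,0,0,0.15]]' 40
python3 -m inch '[[0,0,-0.1,0,0,0,0.15],[0,0,-0.3,0,0,0,0.15],[0,0,-0.6,0,0,0,0.15],[0,0,-0.65,0,0,0,0.15],[0,0,-0.65,0,0,0,0.15],[0,0,-0.65,0,0,0,0.15]]'
python3 - <<'E'
from m import *
go([.6485,-.1297,.165],np.radians(95.9))
p=bot.observe()['position']; img,W,f=cloud('scene');z=W[:,:,2]
m=(np.hypot(W[:,:,0]-p[0],W[:,:,1]-p[1])<.045)&(z<p[2]-.016)&(z>.05)&(img.min(2)>120)
k=W[m];print(len(k));c=cv2.minEnclosingCircle((k[:,:2]*1000).astype(np.float32));print(c,np.percentile(k[:,2],[5,50,95]))
A=np.c_[k[:,:2]-p[:2],np.ones(len(k))];print('plane',np.linalg.lstsq(A,k[:,2],rcond=None)[0])
cv2.imwrite('pics/s6.png',cv2.resize(img[130:280,180:380,::-1],(800,600)))
E
```

```text
clock: 28.12
position: [0.5041, -0.2457, 0.0338]
tool_rot: [3.141, 0.0, 1.673]
force: [-1.8, 1.4, 9.3]
grip_width: 0.0211
finger_force: 38.7
clock: 28.88
position: [0.5033, -0.2452, 0.1622]
tool_rot: [-3.14, -0.001, 1.673]
force: [0.7, 0.5, -0.6]
grip_width: 0.0209
finger_force: 39.3
shift [ 0.5    0.781 -0.015] turn [-0.001 -0.    -0.   ] q7 0.71 pos [ 0.5033 -0.2452  0.1622]
231
((506.0144958496094, -246.28335571289062), 30.618194580078125) [0.13942592 0.14247789 0.14540401]
plane [-0.0089703  -0.00552862  0.14254947]
```

View pics/s6.png

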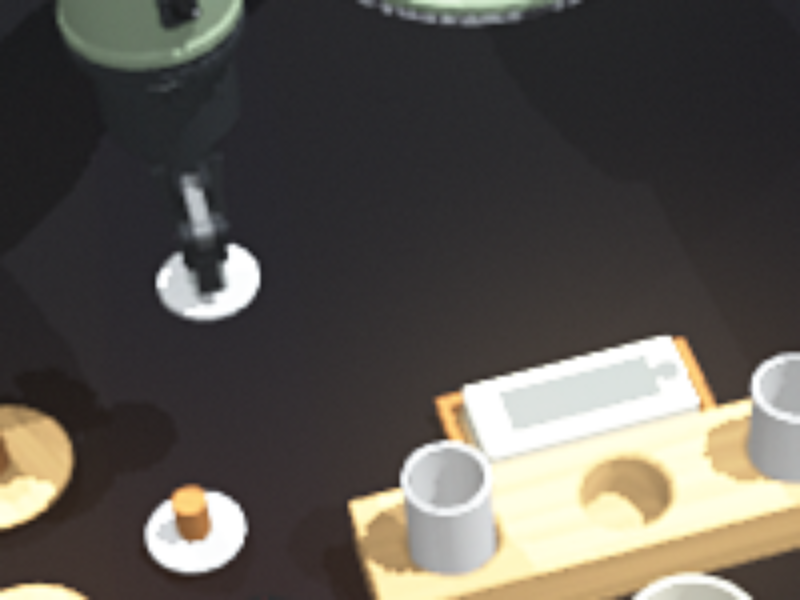

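The lid hangs level and centred at crop (208,280). Carrying it to the canister in bore0.

```bash
python3 -m inch '[[0.15,0.25,-0.015,0,0,0,0.15],[0.3,0.5,-0.015,0,0,0,0.15],[0.45,0.7,-0.015,0,0,0,0.15],[0.5,0.781,-0.015,0,0,0,0.15],[0.5,0.781,-0.015,0,0,0,0.15],[0.5,0.781,-0.015,0,0,0,0.15],[0.5,0.781,-0.015,0,0,0,0.15]]'
python3 - <<'E'
from m import *
go([.6485,-.1297,.1258],np.radians(95.9))
p=bot.observe()['position']; img,W,f=cloud('scene');z=W[:,:,2]
for nm,lo,hi in(('lid',p[2]-.03,p[2]-.016),('can',.088,.11)):
    m=(np.hypot(W[:,:,0]-p[0],W[:,:,1]-p[1])<.045)&(z<hi)&(z>lo)&(img.min(2)>70)
    k=W[m];print(nm,len(k),cv2.minEnclosingCircle((k[:,:2]*1000).astype(np.float32)))
E
```

```text
clock: 29.8
position: [0.6482, -0.1314, 0.1662]
tool_rot: [-3.141, 0.0, 1.671]
force: [-0.2, -0.1, -0.7]
grip_width: 0.0205
finger_force: 39.4
shift [0.008 0.002 0.202] turn [-0.     0.    -0.002] q7 0.45 pos [ 0.6482 -0.1314  0.1662]
lid 272 ((649.9813232421875, -131.86859130859375), 30.72406578063965)
can 138 ((652.4730834960938, -127.8446044921875), 26.521385192871094)
```

```bash
python3 -m inch '[[0.011,0.005,0.02,0,0,0,0.15],[0.011,0.005,0.08,0,0,0,0.15],[0.011,0.005,0.13,0,0,0,0.15],[0.011,0.005,0.15,0,0,0,0.15],[0.011,0.005,0.17,0,0,0,0.15],[0.011,0.005,0.185,0,0,0,0.15],[0.011,0.005,0.185,0,0,0,0.15]]'
python3 -m inch '[[0,0,0.01,0,0,0,0.15],[0,0,0.018,0,0,0,0.15],[0,0,0.018,0,0,0,0.15]]'
```

```text
clock: 30.72
position: [0.6498, -0.1278, 0.129]
tool_rot: [-3.142, -0.0, 1.673]
force: [-0.1, 0.5, -0.6]
grip_width: 0.0203
finger_force: 39.4
clock: 31.1
position: [0.65, -0.1278, 0.1259]
tool_rot: [3.141, 0.0, 1.673]
force: [-1.0, 0.1, 4.2]
grip_width: 0.0208
finger_force: 39.8
```

```bash
python3 -m inch '[[0,0,0,0,0,0,0.4],[0,0,0,0,0,0,0.7],[0,0,0,0,0,0,0.9],[0,0,0,0,0,0,0.9],[0,0,-0.15,0,0,0,1],[0,0,-0.4,0,0,0,1],[0,0,-0.4,0,0,0,1],[0,0,-0.4,0,0,0,1]]' >/dev/null
python3 -m inch '[[-0.3,-0.1,0,0,0,0,1],[-0.6,-0.25,0,0,0,0,1],[-0.74,-0.38,0,0,0,0,1],[-0.74,-0.38,0,0,0,0,1],[-0.74,-0.38,0,0,0,0,1],[-0.74,-0.38,0,0,0,0,1]]'
cat > v.py <<'E'
from m import *
def lid(n,c,h,r=.03):
    img,W,f=cloud(n);z=W[:,:,2]
    m=(np.hypot(W[:,:,0]-c[0],W[:,:,1]-c[1])<r+.012)&(abs(z-h)<.007)
    k=W[m]
    if len(k)<30: print(n,'few',len(k));return
    e=cv2.minEnclosingCircle((k[:,:2]*1000).astype(np.float32))
    pl=np.linalg.lstsq(np.c_[k[:,:2]-c,np.ones(len(k))],k[:,2],rcond=None)[0]
    q=np.hypot(W[:,:,0]-c[0],W[:,:,1]-c[1])<r-.008;kk=q&(z>h+.02)
    print(n,len(k),'disc',e,'plane',pl.round(4),'knob',np.median(W[kk],0).round(4) if kk.any() else None)
E
python3 - <<'E'
from v import *
for n in('top','scene'): lid(n,np.array([.6485,-.1297]),.105); lid(n,np.array([.587,-.2795]),.013)
go([.587,-.2795,.1],np.radians(95.9))
E
```

```text
clock: 32.85
position: [0.5898, -0.2815, 0.2049]
tool_rot: [-3.141, -0.001, 1.675]
force: [0.1, 0.4, -0.2]
grip_width: 0.0854
finger_force: 0.0
top 483 disc ((650.2794799804688, -128.78817749023438), 30.382612228393555) plane [-0.0047  0.0033  0.1048] knob [ 0.6486 -0.1273  0.1343]
top few 0
scene 336 disc ((651.8202514648438, -127.82476806640625), 30.884775161743164) plane [-0.0042 -0.0023  0.1061] knob [ 0.6545 -0.1278  0.1344]
scene 300 disc ((584.2791748046875, -278.27783203125), 35.97347640991211) plane [-0.0049 -0.0014  0.0142] knob [ 0.5836 -0.2767  0.5694]
shift [ 0.015 -0.012  0.527] turn [-0. -0.  0.] q7 0.69 pos [ 0.5896 -0.2822  0.2054]
```

Lid 1 is seated: disc top at 105 mm, tilt under 0.3°, centred. Next lid.

```bash
python3 -m inch '[[0.015,-0.012,0.1,0,0,0,1],[0.015,-0.012,0.35,0,0,0,1],[0.015,-0.012,0.6,0,0,0,1],[0.015,-0.012,0.8,0,0,0,1],[0.015,-0.012,0.858,0,0,0,1],[0.015,-0.012,0.858,0,0,0,1],[0.015,-0.012,0.858,0,0,0,0.6],[0.015,-0.012,0.858,0,0,0,0.3],[0.015,-0.012,0.858,0,0,0,0.15],[0.015,-0.012,0.858,0,0,0,0.15],[0.015,-0.012,0.858,0,0,0,0.15],[0.015,-0.012,0.858,0,0,0,0.15],[0.015,-0.012,0.858,0,0,0,0.15],[0.015,-0.012,0.858,0,0,0,0.15]]' 40
python3 -m inch '[[0,0,-0.1,0,0,0,0.15],[0,0,-0.3,0,0,0,0.15],[0,0,-0.6,0,0,0,0.15],[0,0,-0.85,0,0,0,0.15],[0,0,-0.85,0,0,0,0.15],[0,0,-0.85,0,0,0,0.15]]'
python3 - <<'E'
from v import *
p=bot.observe()['position'];go([.6263,.0841,.205],np.radians(95.9)); lid('scene',p[:2],p[2]-.021)
E
```

```text
clock: 34.8
position: [0.5868, -0.2802, 0.0346]
tool_rot: [3.141, 0.0, 1.673]
force: [-1.1, 1.6, 8.3]
grip_width: 0.021
finger_force: 38.8
clock: 35.55
position: [0.5864, -0.2799, 0.2044]
tool_rot: [3.141, -0.0, 1.673]
force: [-0.5, 0.0, -1.1]
grip_width: 0.0207
finger_force: 39.3
shift [ 1.79   0.384 -0.003] turn [ 0. -0. -0.] q7 0.69 pos [ 0.5864 -0.2799  0.2044]
scene 296 disc ((589.1713256835938, -279.2171936035156), 30.79768180847168) plane [-0.011   0.0086  0.1836] knob [ 0.5823 -0.2771  0.5681]
```

```bash
python3 -m inch '[[0.25,0.05,0,0,0,0,0.15],[0.5,0.1,0,0,0,0,0.15],[0.75,0.2,0,0,0,0,0.15],[0.9,0.25,0,0,0,0,0.15],[0.9,0.25,0,0,0,0,0.15],[0.9,0.25,0,0,0,0,0.15]]' >/dev/null
python3 -m inch '[[0.25,0.05,0,0,0,0,0.15],[0.5,0.1,0,0,0,0,0.15],[0.75,0.134,0,0,0,0,0.15],[0.89,0.134,0,0,0,0,0.15],[0.89,0.134,0.1,0,0,0,0.15],[0.89,0.134,0.19,0,0,0,0.15],[0.89,0.134,0.19,0,0,0,0.15],[0.89,0.134,0.19,0,0,0,0.15]]'
python3 - <<'E'
from m import *
go([.6263,.0841,.1264],np.radians(95.9))
p=bot.observe()['position']; img,W,f=cloud('scene');z=W[:,:,2]
for nm,lo,hi in(('lid',p[2]-.03,p[2]-.016),('can',.088,.11)):
    m=(np.hypot(W[:,:,0]-p[0],W[:,:,1]-p[1])<.045)&(z<hi)&(z>lo)&(img.min(2)>70)
    k=W[m];print(nm,len(k),cv2.minEnclosingCircle((k[:,:2]*1000).astype(np.float32)))
E
```

```text
clock: 37.35
position: [0.6267, 0.0831, 0.1663]
tool_rot: [3.141, 0.0, 1.672]
force: [1.1, -0.2, -0.1]
grip_width: 0.0207
finger_force: 39.3
shift [ 0.005 -0.002  0.199] turn [ 0.     0.    -0.001] q7 0.13 pos [0.6267 0.0831 0.1663]
lid 245 ((630.9683837890625, 82.89940643310547), 30.529369354248047)
can 129 ((629.74462890625, 84.3954849243164), 26.32302474975586)
```

```bash
python3 -m inch '[[0.005,-0.002,0.02,0,0,0,0.15],[0.005,-0.002,0.08,0,0,0,0.15],[0.005,-0.002,0.13,0,0,0,0.15],[0.005,-0.002,0.15,0,0,0,0.15],[0.005,-0.002,0.17,0,0,0,0.15],[0.005,-0.002,0.183,0,0,0,0.15],[0.005,-0.002,0.183,0,0,0,0.15]]'
python3 -m inch '[[0,0,0.01,0,0,0,0.15],[0,0,0.017,0,0,0,0.15],[0,0,0.017,0,0,0,0.15]]'
```

```text
clock: 38.28
position: [0.6259, 0.0849, 0.1292]
tool_rot: [-3.142, 0.0, 1.673]
force: [0.4, 0.9, -1.3]
grip_width: 0.0206
finger_force: 39.3
clock: 38.65
position: [0.6262, 0.0849, 0.1266]
tool_rot: [3.141, -0.0, 1.673]
force: [-1.6, -0.1, 8.9]
grip_width: 0.0206
finger_force: 40.2
```

```bash
python3 -m inch '[[0,0,0,0,0,0,0.4],[0,0,0,0,0,0,0.7],[0,0,0,0,0,0,0.9],[0,0,0,0,0,0,0.9],[0,0,-0.15,0,0,0,1],[0,0,-0.4,0,0,0,1],[0,0,-0.4,0,0,0,1],[0,0,-0.4,0,0,0,1]]' >/dev/null
python3 -m inch '[[-0.25,-0.1,0,0,0,0,1],[-0.5,-0.2,0,0,0,0,1],[-0.75,-0.3,0,0,0,0,1],[-1,-0.4,0,0,0,0,1],[-1,-0.4,0,0,0,0,1],[-1,-0.4,0,0,0,0,1]]'  >/dev/null
python3 -m inch '[[-0.25,-0.1,0,0,0,0,1],[-0.5,-0.2,0,0,0,0,1],[-0.75,-0.3,0,0,0,0,1],[-0.85,-0.33,0,0,0,0,1],[-0.85,-0.33,0,0,0,0,1],[-0.85,-0.33,0,0,0,0,1]]'
python3 - <<'E'
from v import *
for n in('top','scene'): lid(n,np.array([.6263,.0841]),.105); lid(n,np.array([.6485,-.1297]),.105); lid(n,np.array([.5102,-.3985]),.013,.049)
go([.5102,-.3985,.2],np.radians(95.9))
E
```

```text
clock: 41.15
position: [0.5194, -0.2961, 0.2055]
tool_rot: [-3.141, -0.001, 1.675]
force: [0.7, 0.0, 0.7]
grip_width: 0.0854
finger_force: 0.0
top 491 disc ((626.1808471679688, 84.9645767211914), 30.11902618408203) plane [-0.0031 -0.004   0.1045] knob [0.6248 0.0841 0.1341]
top 480 disc ((650.3269653320312, -128.9881591796875), 30.534976959228516) plane [0.0028 0.0154 0.1048] knob [ 0.6482 -0.1275  0.1343]
top few 0
scene 311 disc ((628.4953002929688, 85.02326965332031), 32.07516098022461) plane [ 0.0052 -0.0005  0.1058] knob [0.6324 0.0844 0.1351]
scene 335 disc ((651.6145629882812, -128.31564331054688), 31.944095611572266) plane [ 0.0065 -0.0027  0.1058] knob [ 0.6548 -0.1281  0.1348]
scene 867 disc ((509.608154296875, -399.1546630859375), 58.471004486083984) plane [ 0.003  -0.0021  0.0141] knob [ 0.5254 -0.3704  0.5054]
shift [-0.498 -0.095  0.03 ] turn [ 0. -0.  0.] q7 0.77 pos [ 0.5188 -0.2974  0.2059]
```

Both steel lids are seated. Jar lid next.

```bash
python3 -m inch '[[-0.25,-0.05,0.03,0,0,0,1],[-0.498,-0.095,0.03,0,0,0,1],[-0.498,-0.095,0.03,0,0,0,1],[-0.498,-0.095,0.2,0,0,0,1],[-0.498,-0.095,0.4,0,0,0,1],[-0.498,-0.095,0.4,0,0,0,1],[-0.498,-0.095,0.4,0,0,0,1]]'
python3 - <<'E'
from v import *
go([.5102,-.3985,.0345],np.radians(95.9)); lid('scene',np.array([.5102,-.3985]),.013,.049)
img=bot.grab_frame('wrist')['img'];cv2.imwrite('pics/w7.png',img[:,:,::-1])
E
```

```text
clock: 42.32
position: [0.5103, -0.3993, 0.1274]
tool_rot: [3.141, 0.001, 1.673]
force: [-0.2, -0.8, -0.6]
grip_width: 0.0856
finger_force: 0.0
shift [ 0.004 -0.001  0.464] turn [ 0.001  0.001 -0.   ] q7 0.95 pos [ 0.5103 -0.3993  0.1274]
scene 855 disc ((509.61907958984375, -398.31829833984375), 58.778053283691406) plane [-0.003  -0.0028  0.0142] knob [ 0.5192 -0.3974  0.4888]
```

View pics/w7.png

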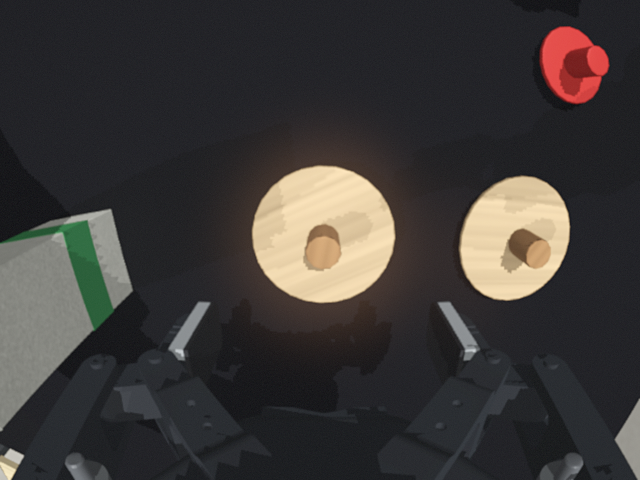

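The wrist view shows the near wooden lid's knob (322,248) midway between the pads, with the carton at left and clear. Grasping it now.

```bash
python3 -m inch '[[0.004,-0.001,0.2,0,0,0,1],[0.004,-0.001,0.4,0,0,0,1],[0.004,-0.001,0.466,0,0,0,1],[0.004,-0.001,0.466,0,0,0,1],[0.004,-0.001,0.466,0,0,0,0.6],[0.004,-0.001,0.466,0,0,0,0.3],[0.004,-0.001,0.466,0,0,0,0.15],[0.004,-0.001,0.466,0,0,0,0.15],[0.004,-0.001,0.466,0,0,0,0.15],[0.004,-0.001,0.466,0,0,0,0.15],[0.004,-0.001,0.466,0,0,0,0.15],[0.004,-0.001,0.466,0,0,0,0.15]]' 60
python3 -m inch '[[0,0,-0.1,0,0,0,0.15],[0,0,-0.3,0,0,0,0.15],[0,0,-0.6,0,0,0,0.15],[0,0,-0.9,0,0,0,0.15],[0,0,-0.93,0,0,0,0.15],[0,0,-0.93,0,0,0,0.15],[0,0,-0.93,0,0,0,0.15]]'
python3 - <<'E'
from v import *
p=bot.observe()['position'];go([.5168,.4145,.215],np.radians(95.9)); lid('scene',p[:2],p[2]-.021,.049);lid('top',np.array([.6485,-.1297]),.105)
E
```

```text
clock: 43.92
position: [0.5097, -0.3985, 0.0334]
tool_rot: [3.141, 0.0, 1.673]
force: [-1.5, 2.3, 8.8]
grip_width: 0.02
finger_force: 58.3
clock: 44.8
position: [0.509, -0.3979, 0.2176]
tool_rot: [-3.14, -0.001, 1.673]
force: [0.1, -0.3, -0.2]
grip_width: 0.0202
finger_force: 58.8
shift [4.037 0.454 0.017] turn [-0.001 -0.001 -0.   ] q7 0.91 pos [ 0.509  -0.3979  0.2176]
scene 866 disc ((511.2763671875, -397.8157043457031), 50.808040618896484) plane [ 0.0002 -0.0049  0.1982] knob [ 0.5246 -0.3972  0.5749]
top 478 disc ((649.3921508789062, -128.01377868652344), 30.105520248413086) plane [ 0.0015 -0.0042  0.1048] knob [ 0.6477 -0.1273  0.134 ]
```

```bash
R='x'; python3 -m inch '[[0.25,0.03,0,0,0,0,0.15],[0.5,0.06,0,0,0,0,0.15],[0.75,0.09,0,0,0,0,0.15],[1,0.11,0,0,0,0,0.15],[1,0.11,0,0,0,0,0.15],[1,0.11,0,0,0,0,0.15]]' >/dev/null
python3 -m inch '[[0.25,0.03,0,0,0,0,0.15],[0.5,0.06,0,0,0,0,0.15],[0.75,0.09,0,0,0,0,0.15],[1,0.11,0,0,0,0,0.15],[1,0.11,0,0,0,0,0.15],[1,0.11,0,0,0,0,0.15]]' >/dev/null
python3 -m inch '[[0.25,0.03,0,0,0,0,0.15],[0.5,0.06,0,0,0,0,0.15],[0.75,0.09,0,0,0,0,0.15],[1,0.11,0,0,0,0,0.15],[1,0.11,0,0,0,0,0.15],[1,0.11,0,0,0,0,0.15]]' >/dev/null
python3 -m inch '[[0.25,0.03,0,0,0,0,0.15],[0.5,0.06,0,0,0,0,0.15],[0.75,0.09,0,0,0,0,0.15],[1,0.12,0,0,0,0,0.15],[1,0.12,0,0,0,0,0.15],[1,0.12,0,0,0,0,0.15]]'
python3 -c "
from v import *
go([.5168,.4145,.135],np.radians(95.9))"
```

```text
clock: 47.9
position: [0.5185, 0.4044, 0.2186]
tool_rot: [3.141, 0.001, 1.67]
force: [-0.5, -0.0, -1.2]
grip_width: 0.0203
finger_force: 58.9
shift [ 0.051 -0.004  0.418] turn [ 0.     0.001 -0.002] q7 -0.45 pos [0.5185 0.4044 0.2186]
```

```bash
python3 -m inch '[[0.051,-0.004,0.1,0,0,0,0.15],[0.051,-0.004,0.3,0,0,0,0.15],[0.051,-0.004,0.4,0,0,0,0.15],[0.051,-0.004,0.418,0,0,0,0.15],[0.051,-0.004,0.418,0,0,0,0.15]]'
python3 - <<'E'
from m import *
go([.5168,.4145,.1055],np.radians(95.9))
p=bot.observe()['position']
for n in('top','scene'):
  img,W,f=cloud(n);z=W[:,:,2]
  for nm,lo,hi in(('lid',p[2]-.028,p[2]-.016),('jar',.07,.088)):
    m=(np.hypot(W[:,:,0]-p[0],W[:,:,1]-p[1])<.06)&(z<hi)&(z>lo)
    k=W[m];print(n,nm,len(k),cv2.minEnclosingCircle((k[:,:2]*1000).astype(np.float32)) if len(k) else '')
  if n=='scene':cv2.imwrite('pics/s8.png',cv2.resize(img[120:270,400:600,::-1],(800,600)))
E
```

```text
clock: 48.52
position: [0.516, 0.4167, 0.1358]
tool_rot: [3.141, -0.0, 1.673]
force: [-0.2, 0.3, -0.3]
grip_width: 0.0203
finger_force: 58.9
shift [-0.011  0.003  0.151] turn [ 0.    -0.    -0.001] q7 -0.44 pos [0.516  0.4167 0.1358]
top lid 906 ((516.4049072265625, 413.70733642578125), 49.120731353759766)
top jar 151 ((511.11590576171875, 403.05535888671875), 43.89231491088867)
scene lid 592 ((518.9718627929688, 416.3326721191406), 50.62065887451172)
scene jar 170 ((522.5062255859375, 412.9859619140625), 45.578269958496094)
```

View pics/s8.png

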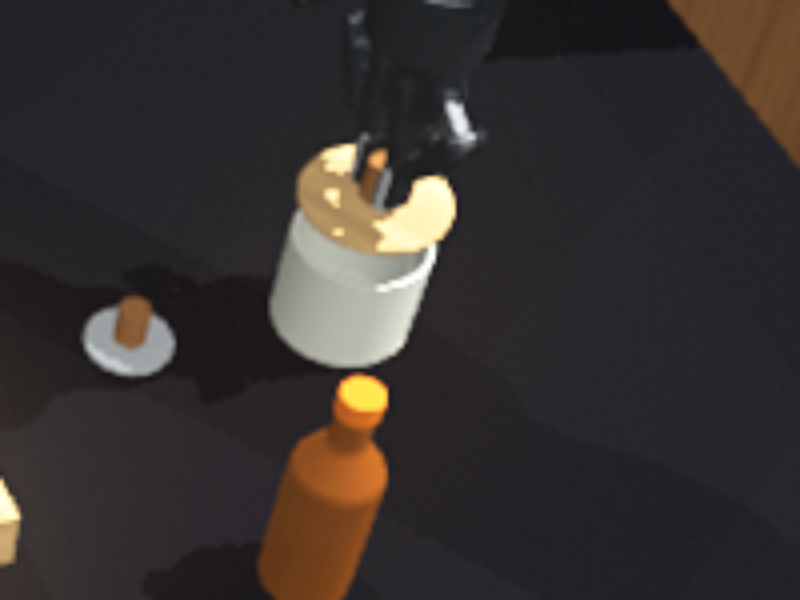

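The lid is level above the jar, crop (375,200). Going to a hair above the rim, then rechecking.

```bash
python3 -m inch '[[-0.009,0.002,0.03,0,0,0,0.15],[-0.009,0.002,0.07,0,0,0,0.15],[-0.009,0.002,0.09,0,0,0,0.15],[-0.009,0.002,0.097,0,0,0,0.15],[-0.009,0.002,0.097,0,0,0,0.15],[-0.009,0.002,0.097,0,0,0,0.15]]'
python3 -c "
from m import *
go([.5166,.4148,.1055],np.radians(95.9))
p=bot.observe()['position']
for n in('top','scene'):
  img,W,f=cloud(n);z=W[:,:,2];m=(np.hypot(W[:,:,0]-p[0],W[:,:,1]-p[1])<.06)&(z<p[2]-.016)&(z>p[2]-.026);print(cv2.minEnclosingCircle((W[m][:,:2]*1000).astype(np.float32)))
"
```

```text
clock: 49.38
position: [0.5161, 0.415, 0.1159]
tool_rot: [3.141, -0.0, 1.673]
force: [0.2, 0.9, -1.1]
grip_width: 0.0202
finger_force: 58.9
shift [-0.001  0.002  0.052] turn [ 0. -0. -0.] q7 -0.43 pos [0.5161 0.415  0.1159]
((516.6783447265625, 411.759521484375), 49.39043045043945)
((516.992431640625, 412.38043212890625), 50.70140075683594)
```

```bash
python3 -m inch '[[-0.002,0.003,0.015,0,0,0,0.15],[-0.002,0.003,0.03,0,0,0,0.15],[-0.002,0.003,0.03,0,0,0,0.15]]'
python3 -m inch '[[0,0,0.012,0,0,0,0.15],[0,0,0.022,0,0,0,0.15],[0,0,0.022,0,0,0,0.15]]'
```

```text
clock: 49.85
position: [0.5166, 0.4146, 0.1093]
tool_rot: [-3.141, 0.0, 1.673]
force: [1.0, -0.1, -1.0]
grip_width: 0.0207
finger_force: 58.9
clock: 50.22
position: [0.5168, 0.4149, 0.1055]
tool_rot: [3.141, -0.0, 1.673]
force: [0.1, 2.5, 2.2]
grip_width: 0.0202
finger_force: 59.1
```

The lid entered freely and reached full depth. Releasing and backing off.

```bash
python3 -m inch '[[0,0,0,0,0,0,0.4],[0,0,0,0,0,0,0.7],[0,0,0,0,0,0,0.9],[0,0,0,0,0,0,0.9],[0,0,-0.15,0,0,0,1],[0,0,-0.4,0,0,0,1],[0,0,-0.7,0,0,0,1],[0,0,-0.7,0,0,0,1]]' >/dev/null
python3 -m inch '[[0,-0.25,0,0,0,0,1],[0.1,-0.5,0,0,0,0,1],[0.3,-0.7,0,0,0,0,1],[0.3,-0.8,0,0,0,0,1],[0.3,-0.8,0,0,0,0,1],[0.3,-0.8,0,0,0,0,1],[0.3,-0.8,0,0,0,0,1],[0.3,-0.8,0,0,0,0,1]]'
python3 - <<'E'
from v import *
for n in('top','scene'): lid(n,np.array([.5168,.4148]),.085,.049);lid(n,np.array([.6263,.0841]),.105); lid(n,np.array([.6485,-.1297]),.105)
cv2.imwrite('pics/t9.png',bot.grab_frame('top')['img'][:,:,::-1])
E
python3 b.py
```

```text
clock: 52.22
position: [0.3521, 0.4576, 0.2452]
tool_rot: [3.142, 0.0, 1.672]
force: [-0.3, 1.4, 0.4]
grip_width: 0.0856
finger_force: 0.0
top 1549 disc ((516.4756469726562, 413.26654052734375), 49.6850700378418) plane [ 0.0007 -0.0068  0.0845] knob [0.516  0.4123 0.1137]
top 487 disc ((625.808349609375, 84.15916442871094), 30.169300079345703) plane [-0.0018  0.0005  0.1048] knob [0.6253 0.0842 0.1342]
top 481 disc ((649.7822265625, -128.21701049804688), 30.145244598388672) plane [-0.0014  0.0063  0.1047] knob [ 0.6483 -0.1274  0.1338]
scene 722 disc ((517.2136840820312, 413.8537902832031), 51.15549087524414) plane [-0.0052 -0.0017  0.0854] knob [0.5211 0.4124 0.1139]
scene 311 disc ((627.7430419921875, 85.9876480102539), 30.417930603027344) plane [-0.0044 -0.0048  0.1056] knob [0.6314 0.0846 0.1349]
scene 331 disc ((651.9724731445312, -127.49188995361328), 30.834632873535156) plane [-0.009   0.0043  0.1059] knob [ 0.6552 -0.1276  0.1348]
brick [ 0.5704704  -0.03082082] [111.22316742 200.18977356] 10.278116226196289 z [0.0289 0.0338 0.0381] local to well [ 0.0192 -0.0019]
```

View pics/t9.png

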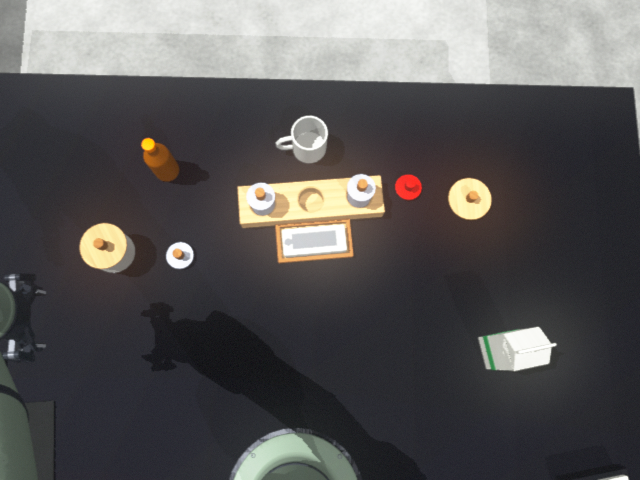

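The final view shows the brick in the well (314,240), lids on both canisters (262,198) and (361,190), and the jar lidded at (107,247). The spare lid is on the counter, the bystanders are untouched and the disc heights are right (105 and 85 mm).

```bash
python3 -c "
from workcell import bot
print(bot.job_done())"
```

```text
the job is handed in; nothing more can be done
None
```

The job is done and handed in at about 52 s of the 210 s limit, with no verdict returned: the brick lies flat in the well, both canisters present are down in bores 0 and 2 with steel lids level and fully home, the jar has its wooden lid, and the spare steel lid, bottle, carton and mug were left where they were.

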